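# Hang the loupe headband on the bench rail

### The arm

A 7-joint arm with a two-finger parallel gripper is mounted at the origin on the work surface. World frame = base frame: x ahead of the robot, y to its left, z up, the work surface at z = 0. Lengths are in m, angles in rad, forces in N, time in s.
With the tool pointing down it reaches from about 0.35 to 0.9 m from the base axis. Payload 8.1 kg.
Tool frame: the origin (TCP) lies midway between the tips of the shut fingers; the grasp point (between the pads) lies 19 mm behind it; z points along the fingers, x is the direction in which the jaws open and shut, and the axes are right-handed (so a half turn about z gives the same grasp; the last joint's range is limited). The gripper opens to 92 mm and grips with 3 to 60 N. Pads are 19 mm wide; open, the fingers measure 130 mm over their backs; the gripper's body (75 mm by 190 mm) begins 47 mm behind the grasp point.
Start: joints at [1.124, 0.434, 0.025, 1.573, -0.012, 1.134, -0.075], TCP at [0.211, -0.588, 0.227] pointing down, gripper open.
Joint ranges: [-2.62, 2.62], [-0.44, 2.09], [-1.27, 1.32], [0.08, 2.57], [-1.32, 4.46], [0.12, 2], [-2.74, 2.74]. Speed limits (rad/s): [2.22, 2.22, 3.01, 3.01, 3.14, 3.14, 3.14].

### API

Orientations are given as a rotation vector (axis times angle).
In Python, from cell import arm gives the robot as it stands. The module is installed in compiled form; this text tells all that it offers.
- The arm moves only by the tool play_rows, never from a script. Its argument "motion" is a list of rows, each a list of 7 numbers: the gripper's target within -1 to 1 (fully open at 1, half-way at 0, shut at -1), then the shift along the tool's x, y, z in mm, then the turn, a rotation vector about the tool's x, y, z in rad. In form: [[claw, tx, ty, tz, ax, ay, az], ...]. A call has 1 to 10 rows; each row is the pose to reach, as a shift and turn from the pose measured when the call began, along the tool's axes at that moment; what a row does not reach only later rows make up. A row lasts 1/10 s, in which the tool goes at most 50 mm and 8.59 degrees, less where a joint would pass 70% of its speed; a pose out of reach is approached as far as the arm can. A call with a gripper value outside its range is refused whole. The fingers move at their own pace and stop on an object; "force" is the grip in N (left out, the last holds). Time passes only in rows, so rows that repeat a pose let the fingers close. It gives the time, the measured TCP pose, the force and the opening at its end, in the units of the state.
- arm.observe(): the state, without advancing time (a new reading comes with each control period).
- arm.get_image(name): name is "scene" or "top" or "wrist"; returns a dict with "img" (384x512x3 uint8, blue, green, red), "depth" (384x512 float32, m along the optical axis (not along the pixel's ray), 0 where there is no reading), "K" (3x3 intrinsics, pixels), "rvec" (rotation vector, rad) and "tvec" (3), from world to camera coordinates, as OpenCV has them. Camera axes: x right, y down, z forward; pixel columns grow to the right and rows downward; lengths in m; the calibration is good to about 2 mm. A picture is of the moment at which its call begins.
- arm.sign_off(): hands the job in, once; it reports no verdict.
Trained networks look in a picture, given as the dict that the camera call returned (one of the last four; its "shot" number tells which), for a name from the list of things; names that differ only in an ending like _2 or _b are one class to them, and where a whole thing is asked for, a point or a joint stands for the part that bears it (a point fixed in the world has none). Each returns a list of dicts, best first, with "score" (0 to 1); they miss things now and then, are a little off and sometimes report something else, mostly with a low value. They report only what shows in the picture. A call takes as long as a camera call.
- arm.look_for(picture, query): "box" ([left, top, width, height] as shares, 0 to 1, of the picture: columns of its width, rows of its height, round what is visible of it).
The state is a dict: "clock": time; "joints": joint angles; "dq": joint speeds; "joint_efforts": joint torques, N m; "position": TCP position; "ee_rot": TCP orientation; "force": force on the tool from outside, world axes, zero at the start; "ft_torque": the same for the moment, N m; "width": opening from 0.0 (shut) to 1.0 (fully open).
Only numpy, scipy, OpenCV 4.12 (cv2) and the standard library are available. Lean on these libraries where they do the work, as an engineer would, in place of code of your own. Each camera call takes 0.05 s, during which the arm holds its last target. There are 200 camera calls.

### The job

Push the open kit drawer fully home past its detent so that it is out of the way, then pick up the watchmaker's loupe headband and drape it over the steel rail under the lamp bar, one leg on each side, with the loupe on the open side facing away from the cabinet. Set it down on the rail gently before letting go, and leave the blower, glass dome, oil bottle and brass pot where they are.

Things in the scene. Friction and masses are not known exactly. Their poses are not given: they have to be found in the camera images.
- station: Fixed bench station: low wooden kit cabinet, steel rail in front of it, lamp bar above. Origin on the bench straight below the rail's middle; +x into the cabinet (open side is -x), +y along the rail, +z up. Cabinet: y -310 to +130 mm, x 90 to 290, top z 140; on it a screwdriver carousel at (240, -220), to z 231. Two 14 mm lamp uprights at x 190, y +-122.
- lamp_edge (a point): Lower open-side edge of the cream lamp bar over the rail's middle, station (-25, 0, 365 mm). The bar spans x -25 to +50, y +-129 (with its arms), z 365 to 395 mm. It keeps an upright gripper from lifting anything over the rail: come in from the -x side tilted 25 to 45 degrees. Axes as the station's.
- rail_top (a point): Top of the steel rail at its middle, station (0, 0, 198 mm); axes as the station's. The rail is 16 mm thick and runs along y from -100 to +100 mm, its axis at z 190; at both ends 16 mm arms run back in +x to posts at x 115 mm on the cabinet.
- kit_drawer (a joint): Opening of the cabinet's wide drawer in m: 0 home, starts 0.08 to 0.13. It slides out to the station's -x, under the rail, where it blocks the legs of anything hung there. Friction about 1 N; a sprung detent resists with up to about 6 N between 12 and 5 mm from home, then draws it in; firm stop at 0.
- push_plate (a point): Centre of the outer face of the steel push plate (70 mm along y, 45 mm high, z 57 to 103 mm) on the drawer front, 215 mm to the -y side of the rail's middle, clear of the rail's arms. Moves with the drawer; at station x 82 mm when home. Push in station +x. Axes as the station's. The drawer front is 436 mm wide, z 10 to 126 mm.
- headband: Loose loupe headband, about 150 g: rigid blue inverted U in its x-z plane, standing on two black rubber pads (22 x 46 x 22 mm). Origin on the bench midway between the pads. Band 22 mm wide (y), 6 thick; legs at x +-58 mm, height 110 mm. A black loupe (30 mm across) sticks out of the -x leg at z 37 mm, to x -93 mm. Grip across the 22 mm width.
- shoulder (a point): Middle of the flat shoulder (31 mm long) of the arch on the loupe's side, headband (-41, 0, 88 mm): good to grip with a tool tilted 25 to 45 degrees; its outer face looks to -x and up at 45 degrees. Axes as the headband's.
- crown (a point): Underside of the arch at its highest point, headband (0, 0, 104 mm): the point that comes to lie on top of the rail. Axes as the headband's.
- loupe_foot (a point): Middle of the temple pad of the leg with the loupe, headband (-58, 0, 11 mm).
- plain_foot (a point): Middle of the temple pad of the plain leg, headband (+58, 0, 11 mm).
- blower: Bystander: upright blue rubber blower, 68 mm across, 100 mm tall; origin under its middle.
- dome: Bystander: glass dust dome with a knob, 104 mm across, 85 mm tall; origin under its middle.
- oil_bottle: Bystander: amber oil bottle, 32 mm across, 55 mm tall; origin under its middle.
- parts_pot: Bystander: brass pot with a clear cap, 48 mm across, 28 mm tall, on the cabinet's top at the back.

How it is judged:
By the outcome, as a careful person would: the job done as asked, in the order asked, and still so for the second after the job is handed in, with the robot touching nothing.
It also fails if it takes over 64 s, if anything falls off the work surface, if the arm or the gripper's body presses on something with over 40 N, if the wrist force passes 120 N, or if a joint passes its speed limit or range.

## Working session

There is one attempt and no reset: what is moved stays moved. The work goes in short steps, Python scripts to look and compute and a tool call to move; the robot and the scene stay as the last step left them, time stands still between calls to the robot, and variables do not carry over. Pictures are saved under pics/ and viewed, on a budget of 10 in all, crops included, one or two more only if the job needs it, and the job is handed in when it is done.

Besides the shell and the picture viewer there is one more tool, called after "Request:" as name(argument=value, ...), one argument or row to a line, values as JSON. play_rows: Moves the arm, as the interface text tells. Its arguments: {"type":"object","properties":{"motion":{"type":"array"},"force":{"type":"number"}},"required":["motion"]}

```bash
mkdir -p pics
cat > h.py <<'E'
import numpy as np, cv2, pickle
from scipy.spatial.transform import Rotation as R
from cell import arm
def cam(p): return cv2.Rodrigues(np.array(p["rvec"],float))[0], np.array(p["tvec"],float).ravel()
def world(p,mask=None):
    d=p["depth"]; v,u=np.indices(d.shape); K=p["K"]
    P=np.stack([(u-K[0][2])/K[0][0]*d,(v-K[1][2])/K[1][1]*d,d],-1)
    Rm,t=cam(p); return (P-t)@Rm
def proj(p,X):
    return cv2.projectPoints(np.atleast_2d(np.array(X,float)),np.array(p["rvec"],float),np.array(p["tvec"],float),np.array(p["K"],float),None)[0][:,0]
E
python3 - <<'E'
from h import *
s=arm.observe(); print({k:np.round(v,3) for k,v in s.items()})
for n in ["scene","top"]:
    p=arm.get_image(n); cv2.imwrite(f"pics/{n}1.png",p["img"]); pickle.dump(p,open(n+"1.pkl","wb"))
    print(n,np.round(p["K"],1).tolist(),"campos",np.round(-cam(p)[0].T@cam(p)[1],3))
    for q in ["headband","kit_drawer","push_plate","station","blower","dome","oil_bottle","parts_pot","shoulder","loupe_foot","plain_foot"]:
        for r in arm.look_for(p,q)[:2]:
            b=np.array(r["box"])*[512,384,512,384]; c=(int(b[1]+b[3]/2),int(b[0]+b[2]/2)); print(q,round(r["score"],2),b.round(0),np.round(world(p)[c],3))
E
```

```text
{'clock': np.float64(0.0), 'joints': array([ 1.124,  0.435,  0.025,  1.574, -0.012,  1.134, -0.075]), 'dq': array([ 0.001, -0.002,  0.001, -0.002, -0.   ,  0.   , -0.001]), 'joint_efforts': array([-0.0000e+00, -6.6786e+01,  9.8500e-01, -3.1447e+01, -6.1000e-02,
        4.3000e-02,  0.0000e+00]), 'position': array([ 0.21 , -0.588,  0.226]), 'ee_rot': array([-2.568e+00,  1.808e+00,  2.000e-03]), 'force': array([0.647, 0.667, 0.373]), 'ft_torque': array([ 0.024, -0.002, -0.008]), 'width': np.float64(0.997)}
scene [[443.8, 0.0, 250.2], [0.0, 443.8, 187.0], [0.0, 0.0, 1.0]] campos [1.538 0.492 1.093]
headband 0.6 [322. 222.  14.  49.] [ 0.525  0.291 -0.002]
headband 0.41 [141. 114. 177. 178.] [ 0.629 -0.023  0.142]
kit_drawer 0.58 [185. 170. 117.  58.] [ 0.521 -0.032  0.075]
push_plate 0.94 [188. 169. 112.  60.] [ 0.524 -0.027  0.08 ]
blower 0.82 [371. 224.  20.  24.] [0.461 0.439 0.059]
blower 0.35 [321. 222.  17.  49.] [0.598 0.308 0.08 ]
dome 0.72 [370. 278.  33.  40.] [0.687 0.51  0.058]
oil_bottle 0.54 [319. 223.  18.  48.] [ 0.525  0.291 -0.002]
oil_bottle 0.41 [163. 160.   9.   9.]
[... 335 characters left out ...]
0, 259.1], [0.0, 495.8, 187.6], [0.0, 0.0, 1.0]] campos [0.37  0.029 1.8  ]
headband 0.73 [174. 192.  19.  45.] [0.529 0.277 0.103]
kit_drawer 0.66 [221. 190. 121.  38.] [ 0.52  -0.044  0.396]
kit_drawer 0.19 [171. 193.  24.  44.] [0.529 0.277 0.103]
station 0.72 [201. 134. 140.  92.] [ 0.65  -0.023  0.14 ]
blower 0.8 [132. 232.  19.  19.] [0.441 0.424 0.075]
dome 0.58 [109. 170.  31.  30.] [0.639 0.494 0.063]
oil_bottle 0.31 [130. 231.  20.  21.] [0.441 0.433 0.068]
parts_pot 0.68 [236. 142.  13.  16.] [0.747 0.075 0.166]
shoulder 0.85 [172. 191.  17.  43.] [0.539 0.287 0.108]
loupe_foot 0.85 [169. 191.  26.  46.] [0.536 0.28  0.108]
plain_foot 0.63 [171. 194.  22.  40.] [0.532 0.28  0.109]
```

Run:
```python
import cv2
a=cv2.imread("pics/scene1.png")[100:340,120:430];b=cv2.imread("pics/top1.png")[110:290,80:360]
cv2.imwrite("pics/a.png",cv2.resize(a,None,fx=2.5,fy=2.5,interpolation=2));cv2.imwrite("pics/b.png",cv2.resize(b,None,fx=2.8,fy=2.8,interpolation=2))
```

```text
(no output)
```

View pics/a.png

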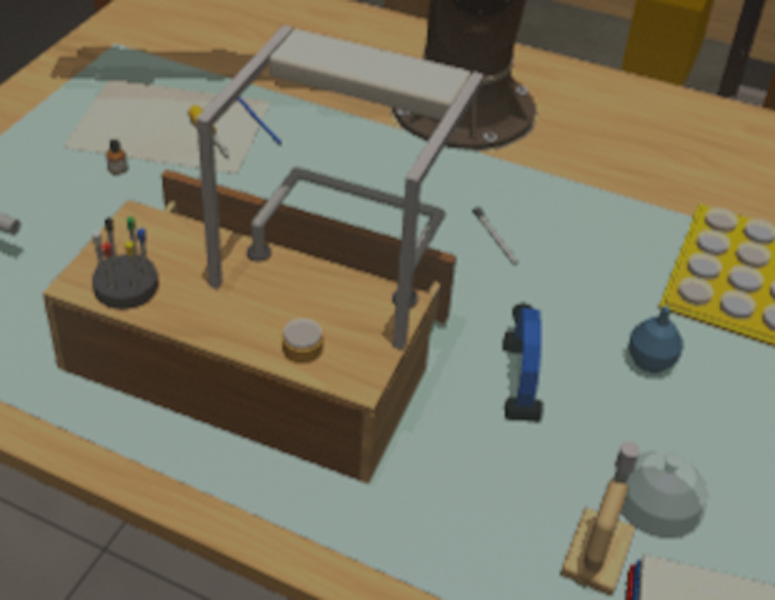

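View pics/b.png

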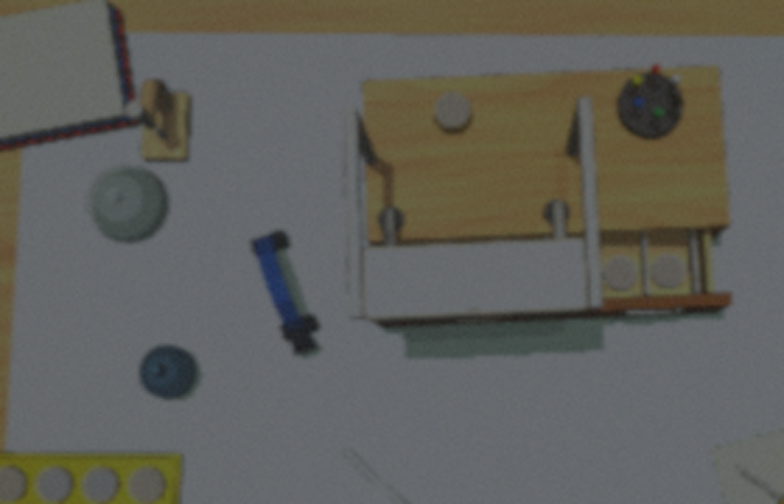

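The scene view shows the cabinet with its drawer open toward the robot. The headband stands at crop (520,360) and the blower, dome and bottle are well clear of it. In the top view the headband is at (283,290), with the loupe end at (300,335) facing the robot. The cabinet is turned by about 2°. Next I fit the station and headband poses.

```bash
cat > m.py <<'E'
from h import *
T=pickle.load(open("top1.pkl","rb"));S=pickle.load(open("scene1.pkl","rb"))
def rect(P):
    (c,s,a)=cv2.minAreaRect((P[:,:2]*1000).astype(np.float32)); return np.round(c,1),np.round(s,1),round(a,2)
for n,p in (("top",T),("scene",S)):
    W=world(p); z=W[...,2]; inn=(W[...,0]>.4)&(W[...,0]<.9)&(W[...,1]>-.35)&(W[...,1]<.2)
    for lab,lo,hi in (("cabtop",.132,.148),("lamp",.385,.405),("rail",.17,.205),("drawerfront",.112,.13)):
        m=((z>lo)&(z<hi)&inn).astype(np.uint8); 
        k,L,st,_=cv2.connectedComponentsWithStats(m)
        for i in sorted(range(1,k),key=lambda i:-st[i,4])[:2]:
            P=W[L==i]
            if len(P)>20: print(n,lab,len(P),rect(P),"z",np.median(P[:,2]).round(4), "pct x",np.percentile(P[:,0],[2,98]).round(3),"y",np.percentile(P[:,1],[2,98]).round(3))
    hsv=cv2.cvtColor(p["img"],cv2.COLOR_BGR2HSV)
    m=(hsv[...,0]>105)&(hsv[...,0]<130)&(hsv[...,1]>120)&(W[...,1]>.2)&(W[...,1]<.36)&(z>.03)&(z<.13)
    P=W[m]; print(n,"blue",len(P),rect(P),"mean",P.mean(0).round(4),"zmax",np.percentile(P[:,2],[5,50,98]).round(3))
    Q=P[P[:,2]>.095]
    if len(Q)>10: print(" crown",len(Q),Q.mean(0).round(4),rect(Q))
E
python3 m.py
```

```text
top cabtop 6025 (array([702.4, -35.8]), array([202.3, 440.2]), 2.79) z 0.1392 pct x [0.604 0.8  ] y [-0.248  0.175]
top lamp 2835 (array([593.9,  49.8]), array([221.9, 258.4]), 2.72) z 0.3938 pct x [0.483 0.689] y [-0.078  0.177]
top rail 68 (array([602.1, 149. ]), array([45.5, 13.7]), 1.44) z 0.1953 pct x [0.58  0.623] y [0.142 0.155]
top rail 64 (array([612.6, -49.7]), array([44.4, 15.1]), 5.48) z 0.1964 pct x [0.591 0.633] y [-0.058 -0.041]
top drawerfront 222 (array([ 520.8, -164.7]), array([ 16.4, 194.6]), 2.96) z 0.1237 pct x [0.509 0.531] y [-0.259 -0.083]
top blue 157 (array([548.8, 295.3]), array([110.5,  17.9]), 21.05) mean [0.5477 0.2954 0.0992] zmax [0.08  0.101 0.115]
 crown 111 [0.5499 0.2959 0.1045] (array([548.6, 295.3]), array([88.3, 17.8]), 20.85)
scene cabtop 5536 (array([702.9, -31.8]), array([206.3, 443.1]), 2.89) z 0.1382 pct x [0.606 0.804] y [-0.238  0.184]
scene lamp 1740 (array([593.5,  53.5]), array([227.5, 259.9]), 2.8) z 0.3927 pct x [0.487 0.698] y [-0.072  0.184]
scene rail 372 (array([537.9,  -2.7]), array([102.9, 197.6]), 41.25) z 0.1929 pct x [0.505 0.634] y [-0.052  0.098]
scene rail 140 (array([551.2, 156.8]), array([114.6,  33. ]), 19.18) z 0.1943 pct x [0.501 0.602] y [0.126 0.161]
scene drawerfront 636 (array([782.1,   9.6]), array([182.7, 481. ]), 26.9) z 0.1211 pct x [0.622 0.812] y [-0.234  0.192]
scene drawerfront 284 (array([513.6,  11.6]), array([ 24.1, 185. ]), 2.35) z 0.1222 pct x [0.502 0.526] y [-0.073  0.099]
scene blue 245 (array([541.1, 295.4]), array([152.4,  19.3]), 20.58) mean [0.5759 0.3082 0.084 ] zmax [0.039 0.092 0.11 ]
 crown 108 [0.5594 0.3024 0.1037] (array([557.6, 301.1]), array([71.8, 19.1]), 19.37)
```

```bash
cat >> h.py <<'E'
O=np.array([.508,.0465,0]); YAW=np.deg2rad(2.79)
RS=R.from_euler("z",YAW)
def st(x,y,z): return O+RS.apply(np.array([x,y,z])/1000)
def ori(yaw,tilt):  # tool x = -y of yawed frame, tool z tilted towards +x
    z=[np.sin(tilt),0,-np.cos(tilt)];x=[0,-1,0];y=np.cross(z,x)
    return R.from_euler("z",yaw)*R.from_matrix(np.array([x,y,z]).T)
def rows(targets):
    s=arm.observe();p0=np.array(s["position"]);R0=R.from_rotvec(s["ee_rot"])
    for p,q in targets:
        t=R0.inv().apply(np.array(p)-p0)*1000; a=(R0.inv()*q).as_rotvec()
        print(np.round(t).tolist(),np.round(a,3).tolist())
D=np.deg2rad
E
python3 - <<'E'
from h import *
print(st(-60,-215,80)); rows([(st(-90,-215,200),ori(YAW,D(40))),(st(-60,-215,80),ori(YAW,D(40)))])
E
```

```text
[ 0.45853634 -0.17116568  0.08      ]
[-318.0, -345.0, 27.0] [0.693, 0.103, 0.283]
[-309.0, -374.0, 147.0] [0.693, 0.103, 0.283]
```

Request:
play_rows(
  motion=[
    [-1,-32,-34,3,0.07,0.01,0.03],
    [-1,-64,-69,5,0.14,0.02,0.06],
    [-1,-96,-104,8,0.21,0.03,0.085],
    [-1,-127,-138,11,0.28,0.04,0.11],
    [-1,-159,-172,14,0.35,0.05,0.14],
    [-1,-191,-207,16,0.42,0.06,0.17],
    [-1,-223,-242,19,0.485,0.07,0.2],
    [-1,-254,-276,22,0.555,0.08,0.225],
    [-1,-286,-310,24,0.625,0.09,0.255],
    [-1,-318,-345,27,0.693,0.103,0.283],
  ],
)

```text
clock: 2.2
position: [0.4123, -0.2013, 0.1973]
ee_rot: [-1.926, 1.765, -0.588]
force: [0.0, -0.4, -0.2]
width: 0.175
```

Run:
```python
from h import *
p=arm.get_image("wrist"); cv2.imwrite("pics/w1.png",p["img"])
s=arm.observe(); print(np.round(s["position"],3),s["clock"],s["width"],np.round(s["joints"],2),np.round(s["force"],1))
for r in arm.look_for(p,"push_plate")[:2]:
    b=np.array(r["box"])*[512,384,512,384]; c=(int(b[1]+b[3]/2),int(b[0]+b[2]/2)); X=world(p)[c]; print(r["score"],b.round(),X,"station",RS.inv().apply(X-O))
rows([(st(-90,-215,200),ori(YAW,D(40))),(st(-60,-215,80),ori(YAW,D(40))),(st(-20,-215,80),ori(YAW,D(40))),(st(82,-215,80),ori(YAW,D(40)))])
```

```text
[ 0.413 -0.2    0.197] 2.25 0.13338834063878202 [ 1.24  0.08 -0.59  2.4  -1.13  0.41  0.18] [-0.8 -0.  -0.9]
0.84 [  2.  68. 321. 125.] [ 0.60110164 -0.0489863   0.02463042] station [ 0.08834345 -0.09990488  0.02463042]
[-30.0, -17.0, 10.0] [0.06, 0.018, 0.028]
[-30.0, 30.0, 124.0] [0.06, 0.018, 0.028]
[-28.0, -2.0, 148.0] [0.06, 0.018, 0.028]
[-25.0, -84.0, 208.0] [0.06, 0.018, 0.028]
```

View pics/w1.png

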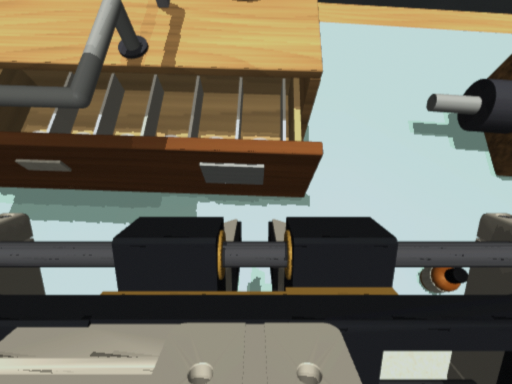

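The wrist view shows the push plate at (232,173), the rail's end arm at (75,95) and the oil bottle at (445,278), clear of the gripper. I read the plate's depth together with the next move.

Run:
```python
from h import *
p=arm.get_image("wrist");W=world(p)
for u,v in ((232,173),(210,173),(255,175),(232,155)):
    print(np.round(RS.inv().apply(W[v,u]-O)*1000))
print(np.round(arm.observe()["joints"],2))
rows([(st(-60,-215,90),ori(YAW,D(30))),(st(-35,-215,80),ori(YAW,D(30))),(st(82,-215,80),ori(YAW,D(30)))])
```

```text
[ -10. -218.   87.]
[ -10. -192.   85.]
[ -11. -243.   84.]
[  -6. -220.  120.]
[ 1.24  0.08 -0.57  2.39 -1.12  0.42  0.18]
[-34.0, 24.0, 116.0] [-0.115, 0.011, 0.026]
[-33.0, 10.0, 139.0] [-0.115, 0.011, 0.026]
[-30.0, -84.0, 209.0] [-0.115, 0.011, 0.026]
```

Request:
play_rows(
  motion=[
    [-1,-11,8,38,-0.04,0.004,0.01],
    [-1,-22,16,77,-0.08,0.008,0.018],
    [-1,-34,24,116,-0.115,0.011,0.026],
    [-1,-33,10,139,-0.115,0.011,0.026],
    [-1,-33,10,139,-0.115,0.011,0.026],
  ],
)

```text
clock: 2.85
position: [0.4878, -0.1784, 0.0959]
ee_rot: [-1.981, 1.883, -0.47]
force: [-0.0, 0.6, 0.1]
width: 0.006
```

Run:
```python
from h import *
s=arm.observe();print(np.round(RS.inv().apply(s["position"]-O)*1000),np.round(s["joints"],2),np.round(s["force"],1),s["width"])
rows([(st(x,-216,80),ori(YAW,D(30))) for x in (-22,60,74,78)])
```

```text
[ -31. -224.   96.] [ 0.67  0.33 -0.32  2.35 -1.32  0.12  0.16] [-0.   0.6  0.1] 0.005976794541392585
[-7.0, -0.0, 18.0] [0.024, 0.012, -0.001]
[-7.0, -72.0, 58.0] [0.024, 0.012, -0.001]
[-7.0, -85.0, 64.0] [0.024, 0.012, -0.001]
[-7.0, -88.0, 66.0] [0.024, 0.012, -0.001]
```

Request:
play_rows(
  motion=[
    [-1,-4,-2,12,-0.02,0.01,0],
    [-1,-7,-8,22,-0.06,0.01,0],
    [-1,-7,-20,29,-0.06,0.01,0],
    [-1,-7,-30,35,-0.06,0.01,0],
    [-1,-7,-40,40,-0.06,0.01,0],
    [-1,-7,-49,45,-0.06,0.01,0],
    [-1,-7,-58,50,-0.06,0.01,0],
    [-1,-7,-66,54,-0.06,0.01,0],
    [-1,-7,-74,59,-0.06,0.01,0],
    [-1,-7,-80,62,-0.06,0.01,0],
  ],
)

```text
clock: 3.85
position: [0.5875, -0.1667, 0.0799]
ee_rot: [-2.02, 1.925, -0.429]
force: [-4.3, -1.5, 0.9]
width: 0.007
```

Run:
```python
from h import *
s=arm.observe();print(np.round(RS.inv().apply(s["position"]-O)*1000),np.round(s["joints"],2),np.round(s["force"],1),s["width"])
rows([(st(x,-216,80),ori(YAW,D(25))) for x in (60,74,80,90)])
```

```text
[  69. -217.   80.] [ 0.13  0.44  0.18  2.16 -1.04  0.25 -0.27] [-4.3 -1.5  0.9] 0.006633896847565798
[-1.0, 8.0, -4.0] [-0.003, 0.001, -0.001]
[-1.0, -5.0, 2.0] [-0.003, 0.001, -0.001]
[-1.0, -10.0, 5.0] [-0.003, 0.001, -0.001]
[-1.0, -19.0, 9.0] [-0.003, 0.001, -0.001]
```

Request:
play_rows(
  motion=[
    [-1,-1,-4,2,0,0,0],
    [-1,-1,-7,3,0,0,0],
    [-1,-1,-10,5,0,0,0],
    [-1,-1,-12,6,0,0,0],
    [-1,-1,-12,6,0,0,0],
  ],
)

```text
clock: 4.35
position: [0.5932, -0.166, 0.0771]
ee_rot: [-2.021, 1.934, -0.419]
force: [-40.5, -2.0, 26.1]
width: 0.005
```

Run:
```python
from h import *
s=arm.observe();print(np.round(RS.inv().apply(s["position"]-O)*1000,1),np.round(s["joints"],2),np.round(s["force"],1),s["width"])
rows([(st(x,-216,80),ori(YAW,D(25))) for x in (84,90)])
```

```text
[  74.8 -216.4   77.1] [ 0.11  0.45  0.21  2.14 -1.02  0.26 -0.3 ] [-40.5  -2.   26.1] 0.004753222917833125
[-0.0, -10.0, 1.0] [0.006, 0.002, -0.005]
[-0.0, -15.0, 4.0] [0.006, 0.002, -0.005]
```

The force jumped to 40 N with the plate standing at its home position, so the drawer is at its stop. I back off and swing over toward the headband.

Run:
```python
from h import *
rows([(st(60,-216,80),ori(YAW,D(25))),(st(-60,-216,150),ori(YAW,D(25))),([.43,.0,.24],ori(D(10),D(20)))])
```

```text
[-0.0, 12.0, -9.0] [0.006, 0.002, -0.005]
[-0.0, 92.0, -123.0] [0.006, 0.002, -0.005]
[-174.0, 74.0, -212.0] [-0.082, -0.046, -0.121]
```

Request:
play_rows(
  motion=[
    [-1,0,12,-9,0,0,0],
    [-1,0,35,-45,0,0,0],
    [-1,0,65,-85,0,0,0],
    [-1,0,92,-123,0,0,0],
    [-1,-30,90,-145,-0.02,-0.01,-0.02],
    [-1,-60,87,-165,-0.04,-0.02,-0.04],
    [-0.5,-90,84,-180,-0.05,-0.03,-0.06],
    [0,-125,80,-195,-0.06,-0.04,-0.08],
    [0.5,-150,77,-205,-0.08,-0.05,-0.1],
    [1,-174,74,-212,-0.08,-0.05,-0.12],
  ],
)

```text
clock: 5.35
position: [0.4306, 0.0023, 0.2417]
ee_rot: [-2.185, 1.83, -0.322]
force: [0.2, 0.1, 0.0]
width: 0.303
```

Run:
```python
from h import *
s=arm.observe();print(np.round(s["position"],3),np.round(s["joints"],2),np.round(s["force"],1),s["width"])
Rm=R.from_rotvec(s["ee_rot"]);print(Rm.as_matrix().round(2))
rows([([.43,.2,.25],ori(D(20.7),D(20)))])
```

```text
[0.431 0.002 0.242] [-0.36 -0.12  0.23  2.27  0.01  0.63 -1.53] [0.2 0.1 0. ] 0.30325471233887447
[[ 0.18 -0.92  0.34]
 [-0.98 -0.16  0.07]
 [-0.   -0.35 -0.94]]
[-195.0, -35.0, 5.0] [-0.005, -0.059, -0.174]
```

```bash
cat > kin.py <<'E'
from h import *
from scipy.optimize import least_squares
data=[([1.124,.434,.025,1.573,-.012,1.134,-.075],[.211,-.588,.227]),([1.24,.08,-.58,2.395,-1.125,.415,.18],[.413,-.2,.197]),
([.67,.33,-.32,2.35,-1.32,.12,.16],[.4878,-.1784,.0959]),([.13,.44,.18,2.16,-1.04,.25,-.27],[.5875,-.1667,.0799]),([-.36,-.12,.23,2.27,.01,.63,-1.53],[.431,.002,.242])]
sg=[-1,1,-1,1,1,1,1]
def fk(q,P,s3,s5):
    h,L1,L2,L3,a1,a2,a3=P
    r=R.from_euler("z",-q[0]);p=np.array([0,0,h])
    r=r*R.from_euler("y",q[1]); r=r*R.from_euler("z",s3*q[2]); p=p+r.apply([a1,0,L1])
    r=r*R.from_euler("y",q[3]); r=r*R.from_euler("z",s5*q[4]); p=p+r.apply([a2,0,L2])
    r=r*R.from_euler("y",q[5]); p=p+r.apply([a3,0,L3])
    return p,r
best=None
for s3 in (1,-1):
  for s5 in (1,-1):
    f=lambda P:np.concatenate([fk(q,P,s3,s5)[0]-x for q,x in data]+[.01*P[4:]])
    o=least_squares(f,[.3,.35,.35,.25,0,0,0]); 
    if best is None or o.cost<best[0]: best=(o.cost,o.x,s3,s5)
    print(s3,s5,o.cost**.5,o.x.round(3))
P,s3,s5=best[1:]
E
python3 kin.py
```

```text
1 1 0.37312083847951244 [-0.799  0.781  0.107 -0.335  0.234 -0.103 -0.009]
1 -1 0.4026028891568341 [-0.2    0.916  0.489  0.135 -0.099  0.117  0.024]
-1 1 0.10257408241783969 [ 0.006  0.512  0.285  0.143  0.147 -0.072 -0.003]
-1 -1 0.05544421210686709 [ 0.232  0.573  0.392  0.387 -0.024 -0.017 -0.041]
```

```bash
sed -i 's/h,L1,L2,L3,a1,a2,a3=P/h,L1,L2,L3,a1,a2,a3,y0,b2,b4,b6=P/; s/"z",-q\[0\]/"z",y0-q[0]/; s/"y",q\[1\]/"y",q[1]+b2/; s/"y",q\[3\]/"y",q[3]+b4/; s/"y",q\[5\]/"y",q[5]+b6/; s/,0,0,0\])/,0,0,0,0,0,0,0])/; s/.01\*P\[4:\]/.02*P[4:]/' kin.py; python3 kin.py
python3 - <<'E'
from kin import *
for q,x in data: print(np.round(fk(q,P,s3,s5)[0]-x,3))
E
```

```text
1 1 0.04940259354468574 [ 0.291 -0.582 -0.439 -0.388 -0.032 -0.008  0.014 -0.091  3.071  0.105
 -0.005]
1 -1 0.08524788892721522 [-0.176 -0.418 -0.26  -0.069 -0.241 -0.031  0.08  -0.031  2.776 -0.213
 -0.006]
-1 1 0.07565601471886578 [-0.174  0.428  0.26   0.072  0.221  0.025 -0.082 -0.037 -0.321 -0.243
 -0.006]
-1 -1 0.02227508556845112 [ 0.275  0.575  0.442  0.38  -0.037  0.008 -0.015 -0.088  0.023 -0.011
 -0.006]
1 1 0.04940259354468574 [ 0.291 -0.582 -0.439 -0.388 -0.032 -0.008  0.014 -0.091  3.071  0.105
 -0.005]
1 -1 0.08524788892721522 [-0.176 -0.418 -0.26  -0.069 -0.241 -0.031  0.08  -0.031  2.776 -0.213
 -0.006]
-1 1 0.07565601471886578 [-0.174  0.428  0.26   0.072  0.221  0.025 -0.082 -0.037 -0.321 -0.243
 -0.006]
-1 -1 0.02227508556845112 [ 0.275  0.575  0.442  0.38  -0.037  0.008 -0.015 -0.088  0.023 -0.011
 -0.006]
[-0.    -0.004  0.002]
[ 0.015 -0.014 -0.001]
[-0.001 -0.     0.002]
[-0.009 -0.001  0.   ]
[-0.015  0.014 -0.003]
```

```bash
cat > ik.py <<'E'
from kin import *
lo=np.array([-2.62,-.44,-1.27,.08,-1.32,.12,-2.74]);hi=np.array([2.62,2.09,1.32,2.57,4.46,2,2.74])
def fk7(q):
    p,r=fk(q,P,s3,s5); return p,r*R.from_euler("z",-q[6])
# tool frame fixed offset: fit j7 zero from sample 5
Rm=ori(D(10),D(20)); e=(fk7(data[4][0])[1].inv()*Rm); print("tool offset",e.as_rotvec().round(2))
rng=np.random.default_rng(0)
def ik(p,rot,n=60):
    out=[]
    for k in range(n):
        q0=rng.uniform(lo,hi)
        f=lambda q:np.concatenate([(fk7(q)[0]-p)*5,(rot.inv()*fk7(q)[1]).as_rotvec(),.01*(q-(lo+hi)/2)/(hi-lo)])
        o=least_squares(f,q0,bounds=(lo,hi))
        if np.abs(o.fun[:6]).max()<.02:
            if not any(np.abs(o.x-x).max()<.3 for x in out): out.append(o.x)
    return out
if __name__=="__main__":
  hb=np.array([.5488,.2953,0]);
  for tilt in (25,35,45):
    z=np.array([np.sin(D(tilt)),0,-np.cos(D(tilt))])
    for name,yaw,p in (("pick",D(20.7),hb+R.from_euler("z",D(20.7)).apply(np.array([-.041,0,.088])+.014*z)),
      ("high",YAW,O+RS.apply(np.array([-.041,0,.298])+.014*z)),("low",YAW,O+RS.apply(np.array([-.041,0,.182])+.014*z))):
      for fl in (0,1):
        rot=ori(yaw,D(tilt))*R.from_euler("z",np.pi*fl)
        for q in ik(p,rot,25): print(tilt,name,fl,q.round(2))
E
time python3 ik.py | grep -v "^[1-]* [1-]* 0"
```

```text
-0.005]
 -0.006]
 -0.006]
 -0.006]
tool offset [ 0.05 -0.01  3.06]
25 pick 0 [-0.06  0.54 -0.79  2.21  1.46  0.49  0.01]
25 pick 0 [-0.94  0.46  0.39  2.21 -1.    0.12  2.36]
25 pick 1 [-0.59  0.43 -0.05  2.21  1.    0.12 -2.73]
25 pick 1 [-0.94  0.46  0.39  2.21 -1.    0.12 -0.78]
25 high 0 [-0.28 -0.1   0.07  2.17  0.06  0.63  1.46]
25 high 1 [-0.17 -0.1  -0.03  2.17  0.04  0.63 -1.67]
25 low 0 [ 0.07  0.09 -0.3   2.35  0.25  0.28  1.26]
25 low 1 [-0.2   0.08  0.    2.35  0.11  0.27 -1.73]
35 pick 0 [-0.12  0.54 -0.74  2.34  2.06  0.55 -0.6 ]
35 pick 1 [-0.55  0.44 -0.14  2.33  2.48  0.31  2.06]
35 high 0 [-0.49 -0.17  0.23  2.31  0.25  0.4   1.26]
35 high 1 [-0.17 -0.16 -0.04  2.31  0.1   0.38 -1.73]
35 low 0 [ 0.37  0.09 -0.61  2.47  1.76  0.12 -0.24]
35 low 0 [-1.1   0.13  0.96  2.49  4.24  0.12 -2.74]
35 low 1 [ 0.32  0.08 -0.56  2.48  1.92  0.12  2.74]
35 low 1 [-1.15  0.14  1.01  2.48  4.46  0.12  0.17]
45 pick 0 [-0.29  0.56 -0.55  2.46  2.5   0.77 -1.08]
45 pick 1 [-0.63  0.5  -0.09  2.46  2.77  0.64  1.72]
45 high 0 [ 0.34 -0.22 -0.48  2.44 -0.59  0.12  2.09]
45 high 0 [-0.69 -0.21  0.39  2.44  1.03  0.21  0.47]
45 high 1 [ 0.34 -0.22 -0.48  2.44 -0.6   0.12 -1.04]
45 high 1 [-0.24 -0.19  0.02  2.44  0.6   0.12 -2.23]
real	1m27.953s
user	1m28.336s
sys	0m0.191s
```

Fitting the arm's kinematics shows that a tilt of 24–25° can be reached for both pick and place, and the lamp stays clear if the lift runs at station x −30. I go to a standoff above the shoulder.

```bash
cat >> h.py <<'E'
def grasp(hb,yaw,tilt,back=0.,g=(-.041,0,.088)):
    z=np.array([np.sin(tilt),0,-np.cos(tilt)])
    return np.asarray(hb)+R.from_euler("z",yaw).apply(np.array(g)+z*(.019-back)), ori(yaw,tilt)
E
python3 - <<'E'
from h import *
rows([grasp([.5488,.2953,0],D(20.7),D(24),.14)])
E
```

```text
[-251.0, -59.0, 69.0] [0.065, -0.065, -0.172]
```

Request:
play_rows(
  motion=[
    [1,-42,-10,5,0.01,-0.01,-0.03],
    [1,-84,-20,12,0.02,-0.02,-0.06],
    [1,-126,-30,20,0.03,-0.03,-0.09],
    [1,-168,-40,35,0.045,-0.045,-0.115],
    [1,-210,-50,50,0.055,-0.055,-0.145],
    [1,-251,-59,69,0.065,-0.065,-0.172],
    [1,-251,-59,69,0.065,-0.065,-0.172],
  ],
)

```text
clock: 6.05
position: [0.4638, 0.2696, 0.1974]
ee_rot: [-2.29, 1.57, -0.333]
force: [-0.3, -1.1, 0.2]
width: 0.913
```

```bash
cat > see.py <<'E'
from h import *
import sys
p=arm.get_image("wrist"); pickle.dump(p,open("w.pkl","wb"))
s=arm.observe(); print(np.round(s["position"],3),np.round(s["joints"],2),s["width"])
W=world(p);z=W[...,2]
hsv=cv2.cvtColor(p["img"],cv2.COLOR_BGR2HSV)
m=(hsv[...,0]>105)&(hsv[...,0]<130)&(hsv[...,1]>120)&(p["depth"]>.05)&(W[...,1]>.2)&(W[...,1]<.4)
k,L,stt,_=cv2.connectedComponentsWithStats(m.astype(np.uint8)); i=1+np.argmax(stt[1:,4]); m=L==i
X=W[m]; print(len(X),"z",np.percentile(X[:,2],[2,50,98]).round(4))
T=X[X[:,2]>.09]; (c,sz,a)=cv2.minAreaRect((T[:,:2]*1000).astype(np.float32)); print(c,sz,a)
A=X[X[:,2]>.105]; print("crown pts",len(A),A.mean(0).round(4))
yaw=D(a if sz[0]>sz[1] else a-90); 
l=R.from_euler("z",-yaw).apply(X); print("yaw",np.rad2deg(yaw),"y mid",np.percentile(l[:,1],[2,98]))
for zz in (.08,.085,.09,.095,.1,.105,.11):
    q=l[abs(l[:,2]-zz)<.002]
    if len(q)>5: print(zz,len(q),np.percentile(q[:,0],[3,50,97]).round(4))
cv2.imwrite(sys.argv[1],p["img"])
E
python3 see.py pics/w2.png
```

```text
[0.464 0.266 0.198] [-0.62  0.13 -0.12  2.18  0.36  0.46 -2.23] 0.9552591448955179
2346 z [0.0392 0.1036 0.1111]
(549.4893188476562, 297.79180908203125) (89.36164855957031, 21.603986740112305) 21.121082305908203
crown pts 981 [0.5484 0.2977 0.1081]
yaw 21.121082305908207 y mid [0.0694078  0.09057853]
0.08 83 [0.5653 0.5672 0.6744]
0.085 130 [0.569  0.5719 0.6714]
0.09 125 [0.5736 0.5771 0.6664]
0.095 138 [0.5789 0.5823 0.6601]
0.1 145 [0.5838 0.5868 0.6558]
0.105 592 [0.5901 0.6035 0.65  ]
0.11 497 [0.608  0.6195 0.6328]
```

View pics/w2.png

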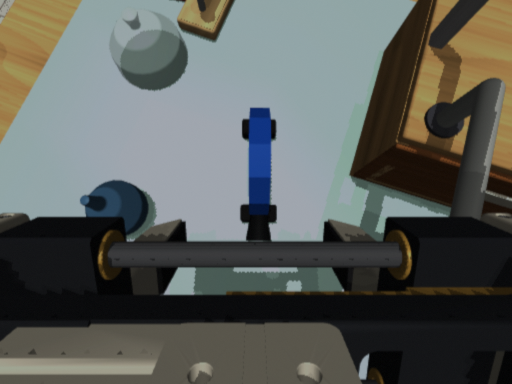

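The wrist view shows the band centred between the open jaws at (260,160), with the loupe below it at (260,225) and the blower at (115,205) outside the fingers. The measured centre is (0.5495, 0.298) with yaw 21.1°, which agrees with the top camera to 3 mm. I approach along the tool axis.

Run:
```python
from h import *
rows([grasp([.5496,.2978,0],D(21.1),D(24),b) for b in (.08,.04,0)])
```

```text
[2.0, -2.0, 60.0] [0.001, -0.001, -0.002]
[2.0, -2.0, 100.0] [0.001, -0.001, -0.002]
[2.0, -2.0, 140.0] [0.001, -0.001, -0.002]
```

Request:
play_rows(
  motion=[
    [0.3,2,-2,25,0,0,0],
    [0.3,2,-2,50,0,0,0],
    [0.3,2,-2,75,0,0,0],
    [0.3,2,-2,100,0,0,0],
    [0.3,2,-2,120,0,0,0],
    [0.3,2,-2,132,0,0,0],
    [0.3,2,-2,140,0,0,0],
    [0.3,2,-2,140,0,0,0],
  ],
  force=25,
)

```text
clock: 6.9
position: [0.5193, 0.2851, 0.0701]
ee_rot: [-2.289, 1.575, -0.335]
force: [0.3, 0.1, 0.5]
width: 0.65
```

Run:
```python
from h import *
s=arm.observe(); print(np.round(s["position"],4),np.round(s["joints"],2),s["width"],np.round(s["force"],1))
rows([grasp([.5496,.2978,0],D(21.1),D(24),0)])
```

```text
[0.5193 0.2851 0.0701] [-0.74  0.42  0.09  2.21  0.63  0.14 -2.48] 0.6502044114448873 [0.3 0.1 0.5]
[-1.0, 0.0, -1.0] [0.001, -0.002, -0.002]
```

Request:
play_rows(
  motion=[
    [-1,-1,0,-1,0,0,0],
    [-1,-1,0,-1,0,0,0],
    [-1,-1,0,-1,0,0,0],
    [-1,-1,0,-1,0,0,0],
    [-1,-1,0,-1,0,0,0],
    [-1,-1,0,-1,0,0,0],
  ],
  force=25,
)

```text
clock: 7.5
position: [0.5186, 0.2859, 0.0713]
ee_rot: [-2.289, 1.575, -0.335]
force: [-1.4, -0.9, 3.5]
width: 0.237
```

Run:
```python
from h import *
s=arm.observe(); print(np.round(s["position"],4),np.round(s["joints"],2),s["width"],np.round(s["force"],1))
hb=np.array([.5496,.2978,0])
rows([grasp(hb+[0,0,.05],D(21.1),D(24)),grasp(hb+[-.03,0,.15],D(21.1),D(24)),grasp(st(-150,120,215),D(12),D(24)),grasp(st(-130,0,210),YAW,D(24))])
```

```text
[0.5186 0.2859 0.0713] [-0.74  0.42  0.09  2.21  0.63  0.14 -2.48] 0.2367676635668382 [-1.4 -0.9  3.5]
[0.0, -20.0, -45.0] [0.001, -0.002, -0.003]
[-11.0, -35.0, -148.0] [0.001, -0.002, -0.003]
[54.0, 126.0, -291.0] [0.001, 0.062, 0.143]
[169.0, 144.0, -293.0] [0.001, 0.128, 0.289]
```

Run:
```python
from h import *
hb=np.array([.5496,.2978,0])
rows([grasp(hb+[0,0,.05],D(21.1),D(24)),grasp(hb+[-.05,-.01,.21],D(21.1),D(24)),grasp(st(-65,100,215),D(12),D(24)),grasp(st(-60,0,212),YAW,D(24))])
```

```text
[0.0, -20.0, -45.0] [0.001, -0.002, -0.003]
[-8.0, -39.0, -212.0] [0.001, -0.002, -0.003]
[100.0, 58.0, -260.0] [0.001, 0.062, 0.143]
[191.0, 83.0, -268.0] [0.001, 0.128, 0.289]
```

Request:
play_rows(
  motion=[
    [-1,0,-8,-18,0,0,0],
    [-1,0,-20,-45,0,0,0],
    [-1,-2,-24,-70,0,0,0],
    [-1,-4,-28,-95,0,0,0],
    [-1,-6,-32,-120,0,0,0],
    [-1,-9,-35,-148,0,0,0],
    [-1,-9,-35,-148,0,0,0],
  ],
)

```text
clock: 8.2
position: [0.4895, 0.2856, 0.2241]
ee_rot: [-2.285, 1.572, -0.336]
force: [0.3, 0.1, -2.7]
width: 0.233
```

```bash
cat > hbpose.py <<'E'
from h import *
import sys
# tool-frame view of the blue band: compare with the model
p=arm.get_image("wrist"); cv2.imwrite(sys.argv[1],p["img"])
s=arm.observe(); Rt=R.from_rotvec(s["ee_rot"]);print(np.round(s["position"],4),np.round(s["joints"],2),np.round(s["force"],1))
W=world(p);hsv=cv2.cvtColor(p["img"],cv2.COLOR_BGR2HSV)
m=(hsv[...,0]>105)&(hsv[...,0]<130)&(hsv[...,1]>120)&(p["depth"]>.05)
m&=np.linalg.norm(W-s["position"],axis=-1)<.14
X=W[m]; T=X
# headband expected axes from tool: yaw frame
Rh=Rt*ori(0,D(24)).inv(); l=Rh.inv().apply(X-s["position"])+grasp([0,0,0],0,D(24))[0]
l*=1000; print("n",len(l)); 
for x in range(-60,70,10):
    q=l[abs(l[:,0]-x)<4]
    if len(q)>8: print(x,len(q),"z top",np.percentile(q[:,2],90).round(1),"y",np.percentile(q[:,1],[3,97]).round(1))
print("Rh euler",Rh.as_euler("ZYX",degrees=True).round(2))
rows([grasp(st(-65,100,215),D(12),D(24)),grasp(st(-60,0,212),YAW,D(24))])
E
python3 hbpose.py pics/w3.png
```

```text
[0.4894 0.2847 0.2222] [-0.51  0.15 -0.22  2.08  0.35  0.54 -2.2 ] [ 0.2  0.6 -2.6]
n 6732
-60 250 z top 71.0 y [-9.6 13.5]
-50 154 z top 83.4 y [-9.1 11.6]
-40 83 z top 98.9 y [-8.9 11.6]
-30 748 z top 105.3 y [-9.4 11.9]
-20 709 z top 107.9 y [-9.3 11.4]
-10 724 z top 110.5 y [-9.2 11.3]
0 687 z top 112.6 y [-9.2 11.3]
10 573 z top 110.8 y [-9.5 11.1]
20 512 z top 108.1 y [-9.3 10.9]
30 450 z top 105.2 y [-9.5 11.2]
40 224 z top 99.2 y [-9.3 11. ]
50 221 z top 89.0 y [-17.3  20.1]
60 16 z top 24.4 y [-17.1  18.7]
Rh euler [ 2.092e+01 -8.000e-02 -1.000e-02]
[109.0, 94.0, -111.0] [-0.001, 0.063, 0.142]
[200.0, 118.0, -119.0] [-0.001, 0.129, 0.289]
```

Request:
play_rows(
  motion=[
    [-1,10,25,-35,0,0.01,0.02],
    [-1,25,55,-75,0,0.02,0.04],
    [-1,45,80,-110,0,0.03,0.07],
    [-1,75,90,-112,0,0.05,0.1],
    [-1,109,96,-113,0,0.063,0.142],
    [-1,140,104,-115,0,0.085,0.19],
    [-1,170,111,-117,0,0.107,0.24],
    [-1,200,118,-119,0,0.129,0.289],
    [-1,200,118,-119,0,0.129,0.289],
  ],
)

```text
clock: 9.15
position: [0.4141, 0.0385, 0.2808]
ee_rot: [-2.03, 1.946, -0.413]
force: [0.4, 0.7, -1.1]
width: 0.236
```

```bash
python3 hbpose.py pics/w4.png
python3 - <<'E'
from h import *
p=arm.get_image("scene"); a=p["img"][60:320,120:400]; cv2.imwrite("pics/s2.png",cv2.resize(a,None,fx=2.3,fy=2.3,interpolation=2))
w=arm.get_image("wrist"); pickle.dump(w,open("w4.pkl","wb"))
W=world(w); l=RS.inv().apply((W-O).reshape(-1,3)).reshape(W.shape)*1000
# rail seen?: points z 180-202, |y|<95, outside headband
m=(w["depth"]>.05)&(l[...,2]>188)&(l[...,2]<203)&(abs(l[...,0])<25)&(abs(l[...,1])<98)&(abs(l[...,1])>30)
q=l[m];print("rail",len(q),np.percentile(q[:,0],[3,50,97]) if len(q) else "",np.percentile(q[:,2],[50,90,97]) if len(q) else "")
rows([grasp(st(x,0,z),YAW,D(24)) for x,z in ((-60,212),(-30,208),(-10,150),(0,110),(0,94))])
E
```

```text
[0.4143 0.0404 0.2811] [-0.34 -0.21  0.01  2.27  0.18  0.7  -1.97] [ 0.9  1.  -1.9]
n 6762
-60 278 z top 72.3 y [-12.3   9.3]
-50 115 z top 81.0 y [-11.7   8.9]
-40 169 z top 97.2 y [-12.    8.9]
-30 708 z top 103.2 y [-12.2   9.1]
-20 708 z top 105.7 y [-12.1   8.5]
-10 733 z top 108.4 y [-12.1   8.4]
0 680 z top 110.3 y [-12.1   8.4]
10 577 z top 108.4 y [-12.5   8.1]
20 516 z top 105.5 y [-12.3   8.3]
30 424 z top 102.8 y [-12.7   8.1]
40 224 z top 96.1 y [-12.6   7.9]
50 220 z top 85.9 y [-21.1  17.3]
60 26 z top 22.1 y [-20.3  16.3]
Rh euler [ 2.6   0.07 -0.04]
[-96.0, 2.0, -6.0] [0.001, -0.067, -0.15]
[-2.0, -1.0, -1.0] [0.001, -0.002, -0.003]
rail 2640 [-8.93779658 -2.64867377 20.63166517] [197.56939793 199.20738231 199.74472318]
[0.0, -1.0, -1.0] [0.0, -0.0, 0.0]
[0.0, -26.0, 15.0] [0.0, -0.0, 0.0]
[0.0, -21.0, 76.0] [0.0, -0.0, 0.0]
[0.0, -14.0, 117.0] [0.0, -0.0, 0.0]
[0.0, -7.0, 131.0] [0.0, -0.0, 0.0]
```

View pics/w4.png

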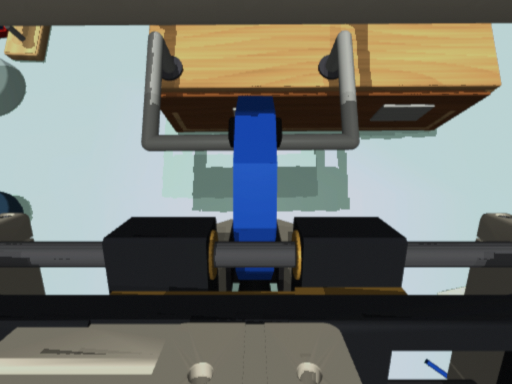

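View pics/s2.png

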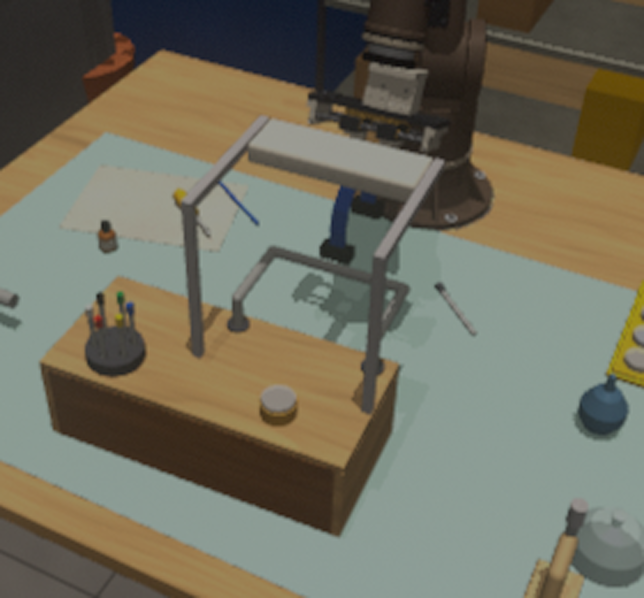

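The wrist view shows the drawer shut, with the plate at (402,113) flush. The rail runs from (150,142) to (350,142) with the headband centred on it. The scene view shows the headband upright below the lamp, just in front of the rail. I move it over and lower it.

Request:
play_rows(
  motion=[
    [-1,0,-15,5,0,0,0],
    [-1,0,-27,12,0,0,0],
    [-1,0,-27,12,0,0,0],
    [-1,0,-26,30,0,0,0],
    [-1,0,-23,55,0,0,0],
    [-1,0,-21,76,0,0,0],
    [-1,0,-18,96,0,0,0],
    [-1,0,-14,112,0,0,0],
    [-1,0,-14,115,0,0,0],
    [-1,0,-14,115,0,0,0],
  ],
)

```text
clock: 10.3
position: [0.4737, 0.0454, 0.1819]
ee_rot: [-2.037, 1.938, -0.411]
force: [-0.7, 0.3, -2.1]
width: 0.235
```

```bash
python3 hbpose.py pics/w5.png | head -12
python3 - <<'E'
from h import *
w=arm.get_image("wrist"); 
W=world(w); l=RS.inv().apply((W-O).reshape(-1,3)).reshape(W.shape)*1000
m=(w["depth"]>.05)&(l[...,2]>185)&(l[...,2]<203)&(abs(l[...,0])<14)&(abs(l[...,1])<90)&(abs(l[...,1])>30)
q=l[m];print("rail",len(q),np.percentile(q[:,0],[3,50,97]),np.percentile(q[:,2],[50,90,97]))
t=q[q[:,2]>np.percentile(q[:,2],85)];print("ridge x",np.median(t[:,0]),np.median(t[:,2]))
s=arm.observe();print(s["force"].round(1),RS.inv().apply(s["position"]-grasp(O,YAW,D(24))[0])*1000)
rows([grasp(st(x,0,z),YAW,D(24)) for x,z in ((0,110),(0,100),(0,94),(0,92))])
E
```

```text
[0.474  0.0455 0.1826] [-0.32  0.04  0.04  2.33  0.26  0.37 -2.02] [-0.3  0.7 -1.2]
n 6730
-60 274 z top 72.3 y [-10.5  11.1]
-50 95 z top 80.7 y [-10.   10.6]
-40 170 z top 97.0 y [-10.1  10.7]
-30 707 z top 102.9 y [-10.3  10.6]
-20 720 z top 105.4 y [-10.2  10.4]
-10 724 z top 108.0 y [-10.2  10.4]
0 674 z top 109.9 y [-10.1  10.2]
10 587 z top 108.0 y [-10.5  10.1]
20 526 z top 105.1 y [-10.3  10. ]
30 415 z top 102.4 y [-10.5  10.2]
rail 5515 [-8.76065575 -2.62933611  6.30979043] [197.80132873 199.27621573 199.77649627]
ridge x -1.0928487688298532 199.41876773285276
[-0.3  0.4 -1.4] [ -0.43585379   0.6728122  112.43376402]
[1.0, 1.0, 2.0] [-0.001, 0.0, 0.001]
[1.0, 5.0, 12.0] [-0.001, 0.0, 0.001]
[1.0, 7.0, 17.0] [-0.001, 0.0, 0.001]
[1.0, 8.0, 19.0] [-0.001, 0.0, 0.001]
```

Request:
play_rows(
  motion=[
    [-1,1,4,7,0,0,0],
    [-1,1,5,10,0,0,0],
    [-1,1,6,12,0,0,0],
    [-1,1,6,14,0,0,0],
    [-1,1,7,15,0,0,0],
    [-1,1,7,15,0,0,0],
  ],
)

```text
clock: 11.0
position: [0.474, 0.0445, 0.1663]
ee_rot: [-2.035, 1.936, -0.412]
force: [0.3, 0.4, -1.4]
width: 0.238
```

Run:
```python
from h import *
s=arm.observe();print(s["force"].round(1),RS.inv().apply(s["position"]-grasp(O,YAW,D(24))[0])*1000)
rows([grasp(st(x,0,z),YAW,D(24)) for x,z in ((-1,95),(-1,94),(-1,93),(-1,91))])
```

```text
[ 0.3  0.4 -1.4] [-0.8306825  -0.35646873 95.70213582]
[-0.0, 0.0, 1.0] [-0.0, 0.0, 0.001]
[-0.0, 1.0, 1.0] [-0.0, 0.0, 0.001]
[-0.0, 1.0, 2.0] [-0.0, 0.0, 0.001]
[-0.0, 2.0, 4.0] [-0.0, 0.0, 0.001]
```

Request:
play_rows(
  motion=[
    [-1,0,0.4,0.9,0,0,0],
    [-1,0,0.4,0.9,0,0,0],
    [-1,0,0.4,0.9,0,0,0],
  ],
)

```text
clock: 11.3
position: [0.4742, 0.0445, 0.1656]
ee_rot: [-2.035, 1.936, -0.413]
force: [-1.0, -0.3, -0.5]
width: 0.232
```

Request:
play_rows(
  motion=[
    [-1,0,0.4,0.9,0,0,0],
    [-1,0,0.4,0.9,0,0,0],
    [-1,0,0.4,0.9,0,0,0],
  ],
)

```text
clock: 11.6
position: [0.4745, 0.0446, 0.1649]
ee_rot: [-2.034, 1.936, -0.413]
force: [-0.9, -0.7, 3.8]
width: 0.236
```

Contact: the force went from −1.4 to +3.8 N, so the rail now carries the weight. I open the fingers slowly.

Request:
play_rows(
  motion=[
    [-0.48,0,0,-0.3,0,0,0],
    [-0.44,0,0,-0.3,0,0,0],
    [-0.4,0,0,-0.3,0,0,0],
    [-0.3,0,0,-0.3,0,0,0],
    [-0.1,0,0,-0.3,0,0,0],
    [0,0,0,-0.3,0,0,0],
    [0,0,0,-0.3,0,0,0],
  ],
)

```text
clock: 12.3
position: [0.4743, 0.0446, 0.1651]
ee_rot: [-2.034, 1.936, -0.413]
force: [0.5, 0.4, -0.2]
width: 0.498
```

```bash
python3 hbpose.py pics/w6.png
```

```text
[0.4744 0.0446 0.1651] [-0.33  0.07  0.05  2.36  0.29  0.31 -2.06] [-0.3  0.6  0.1]
n 6749
-60 176 z top 66.0 y [-10.5  13.6]
-50 79 z top 79.3 y [-10.   10.2]
-40 124 z top 96.6 y [-10.1  10.4]
-30 691 z top 103.2 y [-10.3  10.2]
-20 716 z top 106.2 y [-10.3  10.4]
-10 742 z top 109.4 y [-10.1  10.3]
0 699 z top 111.6 y [-10.5  10.2]
10 595 z top 109.9 y [-10.3  10. ]
20 559 z top 107.5 y [-10.6  10.2]
30 443 z top 105.4 y [-10.4  10. ]
40 247 z top 99.3 y [-10.5   9.9]
50 218 z top 89.8 y [-11.1  14.3]
60 21 z top 80.9 y [-17.9  17.4]
Rh euler [ 2.84 -0.09 -0.  ]
[-95.0, 9.0, -136.0] [-0.002, -0.065, -0.146]
[-0.0, 6.0, -132.0] [-0.002, 0.0, 0.001]
```

View pics/w6.png

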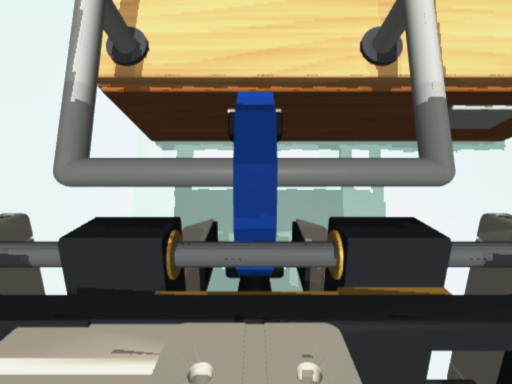

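The wrist view shows the headband draped over the rail at (255,172), with a leg on each side, the jaws open and the loupe toward the robot. It tilts only about 2°. I retreat along the tool axis.

Request:
play_rows(
  motion=[
    [0.1,0,0,-8,0,0,0],
    [0.1,0,0,-20,0,0,0],
    [0.1,0,0,-35,0,0,0],
    [0.1,0,0,-55,0,0,0],
    [0.1,0,0,-75,0,0,0],
    [0.1,0,0,-95,0,0,0],
    [0.1,0,5,-110,0,0,0],
    [0.1,0,5,-110,0,0,0],
    [0.1,0,5,-110,0,0,0],
    [0.1,0,5,-110,0,0,0],
  ],
)

```text
clock: 13.35
position: [0.4249, 0.0421, 0.2629]
ee_rot: [-2.035, 1.936, -0.413]
force: [0.2, -0.1, -0.4]
width: 0.548
```

Run:
```python
from h import *
s=arm.observe();print(s["clock"],s["position"].round(3),s["force"].round(1))
p=arm.get_image("scene"); cv2.imwrite("pics/s3.png",cv2.resize(p["img"][100:340,130:430],None,fx=2.5,fy=2.5,interpolation=2))
t=arm.get_image("top")
for n,im in (("scene",p),("top",t)):
  for q in ["blower","dome","oil_bottle","parts_pot"]:
    for r in arm.look_for(im,q)[:1]:
        print(n,q,round(r["score"],2),(np.array(r["box"])*[512,384,512,384]).round())
w=arm.get_image("wrist");W=world(w);l=RS.inv().apply((W-O).reshape(-1,3)).reshape(W.shape)*1000
for u,v in [(None,None)]:
    m=(w["depth"]>.05)&(l[...,1]<-185)&(l[...,1]>-240)&(l[...,2]>65)&(l[...,2]<98)&(l[...,0]>-20)&(l[...,0]<100); print("plate x",m.sum(),np.median(l[m][:,0]) if m.any() else None)
hsv=cv2.cvtColor(w["img"],cv2.COLOR_BGR2HSV);m=(hsv[...,0]>105)&(hsv[...,0]<130)&(hsv[...,1]>120)&(abs(l[...,0])<90)&(abs(l[...,1])<60)&(l[...,2]>120)
b=l[m]
for x in range(-60,61,15):
    q=b[abs(b[:,0]-x)<5]
    if len(q)>5: print(x,np.percentile(q[:,2],90).round(),np.percentile(q[:,1],[3,97]).round())
```

```text
13.35 [0.425 0.042 0.263] [ 0.2 -0.1 -0.4]
scene blower 0.95 [371. 224.  21.  27.]
scene dome 0.86 [368. 280.  34.  35.]
scene oil_bottle 0.61 [164. 156.   7.  14.]
scene parts_pot 0.84 [234. 229.  16.  18.]
top blower 0.67 [129. 231.  22.  24.]
top dome 0.9 [111. 170.  27.  31.]
top oil_bottle 0.21 [247. 222.  11.  22.]
top parts_pot 0.63 [236. 142.  12.  15.]
plate x 436 81.03435322920822
-60 165.0 [-10.  10.]
-45 186.0 [-11.  11.]
-30 198.0 [-10.  10.]
-15 203.0 [-10.  10.]
0 206.0 [-11.  10.]
15 203.0 [-11.  10.]
30 200.0 [-11.  10.]
45 189.0 [-11.  10.]
```

View pics/s3.png

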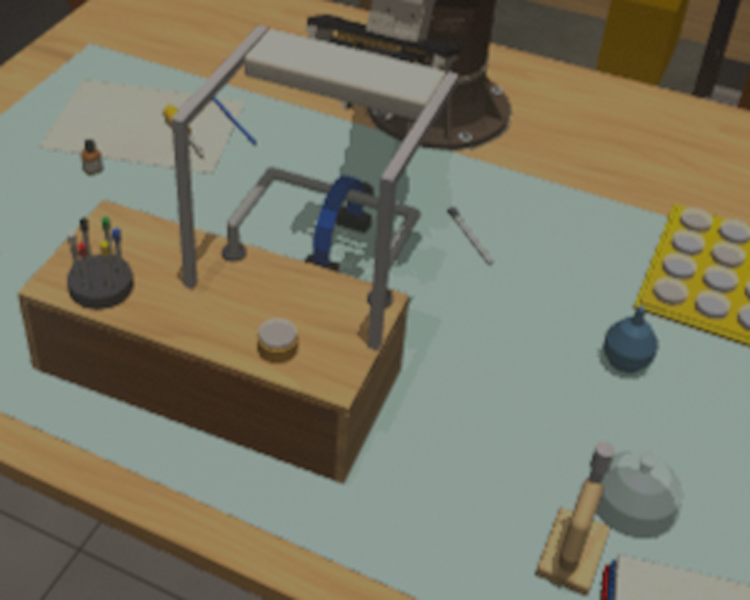

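The scene view shows the headband hanging on the rail at (340,220), upright with a leg on each side. The gripper is clear and the bystanders have not moved. The drawer plate reads x 81 mm, against 82 when home. I hand the job in.

```bash
python3 -c "
from cell import arm
print(arm.sign_off())"
```

```text
the job is handed in; nothing more can be done
None
```

The drawer is shut, the headband hangs over the rail with the loupe on the open side, and the job is handed in. The robot clock stood at about 13.5 s of the allowed 64 s. The sign-off gave no verdict.

- **Drawer:** I pushed it home until it met its stop. The push plate then measured 81 mm against the stated 82 mm, which is within calibration. The fingertips read about 40 N along the push (about 48 N in all) for a moment at the stop. That is right at the 40 N limit given for the arm and gripper body, but well under the 120 N wrist limit.
- **Headband:** I gripped it on the loupe-side shoulder at a 24° tilt and lowered it until the rail took its weight; the reading went from −1.4 to +3.8 N. Then I opened the fingers slowly and backed off. The last check showed it centred on the rail, one leg on each side, tilted by 1–2°, with the gripper clear and no force on it.
- **Bystanders:** The blower, dome and brass pot were found where they started in both cameras. The oil bottle was confirmed by the scene camera only. The top camera's low-scoring hit for it (0.21) lies where the headband hangs, so I put that down to a false detection.

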